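# Tip a standing dart case onto its back and slide it into the empty bay

## Robot

A 6-joint arm with a two-finger parallel gripper is mounted at the origin on the work surface. World frame = base frame: x ahead of the robot, y to its left, z up, the work surface at z = 0. Lengths are in m, angles in rad, forces in N, time in s.
With the tool pointing down it reaches from about 0.225 to 0.875 m from the base axis. Payload 3.4 kg.
Tool frame: the origin (TCP) lies at the very end of the fingers, on their centre line; the grasp point (between the pads) lies 19 mm behind it (grip_depth is the distance from the TCP to the grasp point, in m); x points along the fingers, z is the direction in which the jaws open and shut, and the axes are right-handed (so a half turn about x gives the same grasp; the last joint's range is limited). The gripper opens to 85 mm and grips with 20 to 120 N. Pads are 22 mm wide; open, the fingers measure 114 mm over their backs; the gripper's body (76 mm by 85 mm) begins 54 mm behind the grasp point. The pads swing forward as they close: fully open they stand 13 mm farther back than shut.
Start: joints at [-1.456, 0.276, 1.505, -0, 1.361, -0.121], TCP at [0.134, -0.559, 0.231] pointing down, gripper open.
Joint ranges: [-2.89, 2.89], [-0.75, 2.08], [0.22, 2.7], [-1.18, 4.32], [0.11, 2.71], [-2.7, 2.7]. Speed limits (rad/s): [2.57, 2.57, 3.14, 3.14, 3.14, 3.14].

## Interface

Orientations are given as a unit quaternion [w, x, y, z].
In Python, from rig import get_state, get_image, sign_off, grip_depth gives the robot as it stands. The module is installed in compiled form; this text tells all that it offers.
- The arm moves only by the tool arm_command, never from a script. Its argument "series" is a list of rows, each an object with "dp": the shift along the tool's x, y, z scaled (see below), a list of three; "angular": the turn, a rotation vector about the tool's x, y, z scaled (see below), a list of three; "gripper": the finger opening in mm, from 0 to 85.4. A call has exactly 8 rows; each row shifts and turns the pose as measured when the row begins, along the tool's axes as they then stand; what a row does not reach is not made up. The controller multiplies each number of a shift by 0.12 m and each number of a turn by 90 degrees. A row lasts 1/8 s, in which the tool goes at most 62.5 mm and 10.7 degrees, less where a joint would pass 70% of its speed; a pose out of reach is approached as far as the arm can. A call with a number of a shift or a turn outside -1 to 1 is refused whole. A call with a gripper value outside its range is refused whole. The fingers move at their own pace and stop on an object; "grip_force" is the grip in N (left out, the last holds). Time passes only in rows, so rows that do not move let the fingers close, or fill a call up. It gives the time, the measured TCP pose, the force and the opening at its end, in the units of the state.
- get_state(): the state, without advancing time (a new reading comes with each control period).
- get_image(name): name is "side" or "top"; returns a dict with "image" (420x560x3 uint8, blue, green, red), "depth" (420x560 float32, m along the optical axis (not along the pixel's ray), 0 where there is no reading), "mtx" (3x3 intrinsics, pixels), "k1" (the pictures are not rectified: a ray, as slopes to the right and down, at radius r is drawn at 1 + k1 r^2 times it, then the intrinsics apply), "view" (4x4, takes a point from world to camera coordinates). Camera axes: x right, y up, looking along -z (the intrinsics and any distortion apply to the point x, -y, -z); pixel columns grow to the right and rows downward; lengths in m; the calibration is good to about 2 mm. A picture is of the moment at which its call begins.
- sign_off(): hands the job in, once; it reports no verdict.
The state is a dict: "clock": time; "qpos": joint angles; "qd": joint speeds; "effort": joint torques, N m; "position": TCP position; "ee_rot": TCP orientation; "contact_force": force on the tool from outside, world axes, zero at the start; "moment": the same for the moment, N m; "width": finger opening in m.
Only numpy, scipy, OpenCV 4.12 (cv2) and the standard library are available. Lean on these libraries where they do the work, as an engineer would, in place of code of your own. Each camera call takes 0.05 s, during which the arm holds its last target. There are 200 camera calls.

## Task

The purple dart case standing on end on the bar has to be put away like the one already in the beech dock: flat black back down, silver end first, fully home against the end board of the empty bay (the one with the red felt strip). Tip it over onto its flat back and slide it along the bar without lifting it off, running it gently against the end board; leave the packed case and the other things on the bar where they are.

Things in the scene. Friction and masses are not known exactly. Their poses are not given: they have to be found in the camera images.
- case: loose dart case, rigid shell 150 mm long, 60 wide, 34 thick, 0.2 kg, standing on its foot end at first. Origin: centre of the foot end. z axis: along it, foot to silver cap end. x axis: out of the flat black back, 17 mm from the long centre line; the purple front (-x, also 17 mm) has edges of 16 mm radius. y: across the width. Lying on its back, x points down and the origin is 17 mm above the bar
- case_cap (a point): centre of the silver cap end of the loose case, 150 mm from its foot along its z axis; axes as the case's
- dock: fixed beech dock, two parallel open-fronted bays; the bar (z = 0) is their floor. Origin: on the bar between the bays; x: the way in; y: across. Bay centre lines at y = +-38 mm, bays 68 mm wide, walls 22 mm high from x = -30 to +75 mm (divider's tip at -41), end board's inner face at x = +75, 26 mm high. Guide wings flare from the outer walls to x = -65, y = +-93 mm
- mat: thin red felt strip (110 x 60 mm, no obstacle) on the floor of the empty bay, whichever that is. Origin: on the bar, on the bay's centre line, 75 mm before the end board's inner face, exactly under the middle of a fully home case; x axis: the way in, towards the end board. A case that is home sticks out 45 mm from the bay's walls
- packed: the dart case already in the other bay, same size and colours, flat back down, silver end against the end board. Origin: on the bar under its middle; x axis towards its silver end; 34 mm high. Leave it
- tumbler: clear glass tumbler, 80 mm across, 92 high; origin: centre of its underside
- chalk_cup: black ceramic cup with two chalks, 68 mm across, 75 high, chalks to 92; origin: centre of its underside
- stand: slotted beech stand with four upright flights in purple and silver, 50 x 170 mm, 75 high; origin: centre of its underside, long along y
- ashtray: heavy pewter ashtray, 112 mm across, 26 high; origin: centre of its underside
- point_tool: flat brass point-removal tool lying on the bar, 120 mm long along x, 34 wide, 12 high; origin: on its underside near the middle

How it is judged:
On the way:
1. the loose case lies on the bar on its flat black back (angle between case's own x axis and vertical above 3.04 rad and height (world z) of case below 0.03 m), for 0.2 s.
At the end, for the whole second after the job is handed in: The case lies flat (within about 6 degrees) on its black back in the bay with the red felt strip, silver end first and within 8 mm of the end board, on the bay's centre line within 8 mm at the silver end and 13 mm at the foot, at rest (angle between case's own x axis and vertical above 3.04 rad and x of case_cap in the frame of mat between 0.067 and 0.081 m and y of case_cap in the frame of mat between -0.008 and 0.008 m and y of case in the frame of mat between -0.013 and 0.013 m and x of case in the frame of mat below -0.06 m and height (world z) of case below 0.024 m and linear speed of case below 0.02 m/s and angular speed of case below 0.1 rad/s); the robot touches nothing.
It fails at once if the loose case is lifted off the bar (its foot end's centre more than 45 mm up, 28 mm higher than when it lies flat) (height (world z) of case above 0.045 m).
It fails at once if the case is rammed into the dock with more than 50 N (contact force between case and dock above 50 N).
It fails at once if the packed case is shifted by more than 10 mm (distance of packed from where it was at the start of the episode above 0.01 m).
It fails at once if the tumbler, chalk cup, flight stand, ashtray or point tool is shifted by more than 20 mm (distance of any of tumbler, chalk_cup, stand, ashtray, point_tool from where it was at the start of the episode above 0.02 m).
It also fails if it takes over 62 s, if anything falls off the work surface, if the arm or the gripper's body presses on something with over 40 N, if the wrist force passes 120 N, or if a joint passes its speed limit or range.

## Working session

There is one attempt and no reset: what is moved stays moved. The work goes in short steps, Python scripts to look and compute and a tool call to move; the robot and the scene stay as the last step left them, time stands still between calls to the robot, and variables do not carry over. Pictures are saved under pics/ and viewed, about 8 in all and at most 12, crops included, and the job is handed in when it is done.

Besides the shell and the picture viewer there is one more tool, called as name([rows], argument=value, ...), one row to a line, values as JSON. arm_command: Moves the arm, as the interface text tells. Its arguments: {"type":"object","properties":{"series":{"type":"array","items":{"type":"object","properties":{"dp":{"type":"array","items":{"type":"number"}},"angular":{"type":"array","items":{"type":"number"}},"gripper":{"type":"number"}}}},"grip_force":{"type":"number"}},"required":["series"]}

```bash
mkdir -p pics
cat > h.py <<'E'
import numpy as np, cv2
from rig import get_state, get_image, sign_off, grip_depth
def grab(n,save=None):
    d=get_image(n)
    if save: cv2.imwrite('pics/'+save,d['image'])
    return d
def rays(d,px):
    px=np.atleast_2d(np.asarray(px,float)); K=np.asarray(d['mtx']);V=np.asarray(d['view'])
    m=(px-K[[0,1],[2,2]])/K[[0,1],[0,1]]
    s=m.copy()
    for _ in range(20): s=m/(1+d['k1']*(s**2).sum(1,keepdims=True))
    c=np.c_[s[:,0],-s[:,1],-np.ones(len(s))]
    R=V[:3,:3]; return -R.T@V[:3,3], c@R   # origin, dirs (depth-scaled)
def onplane(d,px,z):
    o,r=rays(d,px); return o+r*((z-o[2])/r[:,2])[:,None]
def cloud(d):
    h,w=d['depth'].shape; u,v=np.meshgrid(np.arange(w),np.arange(h))
    o,r=rays(d,np.c_[u.ravel(),v.ravel()]); P=o+r*d['depth'].reshape(-1,1)
    P[d['depth'].ravel()==0]=np.nan
    return P.reshape(h,w,3)
E
python3 - <<'E'
from h import *
a=grab('top','top0.png');b=grab('side','side0.png')
cv2.imwrite('pics/both0.png',cv2.resize(np.vstack([a['image']]),(784,588)))
cv2.imwrite('pics/side0b.png',cv2.resize(b['image'],(784,588)))
for d in(a,b): o,_=rays(d,[280,210]);print(o,d['k1'],d['mtx'][0][0]);P=cloud(d);print(np.isnan(P[...,0]).mean())
s=get_state();print(s,grip_depth)
E
```

```text
[ 0.38901996 -0.07329998  1.07229399] -0.15070070426263557 465.28232347765015
0.004030612244897959
[0.37648484 1.01262951 0.9772151 ] -0.17983177531940814 537.8722839795856
0.004060374149659864
{'clock': 0.1, 'qpos': array([-1.45600716e+00,  2.76530677e-01,  1.50599088e+00, -2.28218390e-05,
        1.36068961e+00, -1.20980057e-01]), 'qd': array([-0.00029983, -0.00179182, -0.00263954, -0.00073614,  0.00160916,
        0.00072806]), 'effort': array([ 1.15480601e-03, -4.17701232e+01, -2.46405083e+01, -2.63591046e-04,
        5.76964550e-03, -2.75922943e-06]), 'position': array([ 0.13425974, -0.55863314,  0.23053306]), 'ee_rot': array([ 0.5549276 ,  0.43812279,  0.55574554, -0.43732216]), 'contact_force': array([-0.43646839,  1.00680065,  0.13022539]), 'moment': array([-0.04352623,  0.00111827, -0.03599929]), 'width': 0.08519780494410331} 0.0187
```

View pics/both0.png

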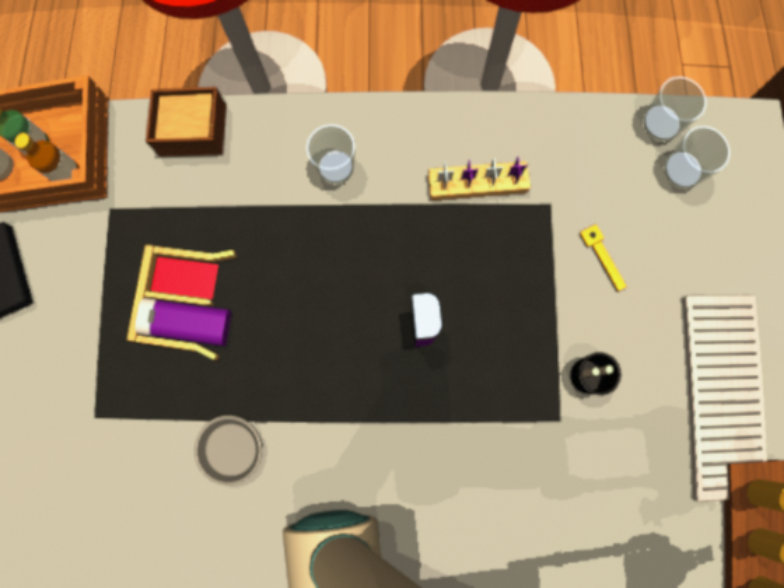

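View pics/side0b.png

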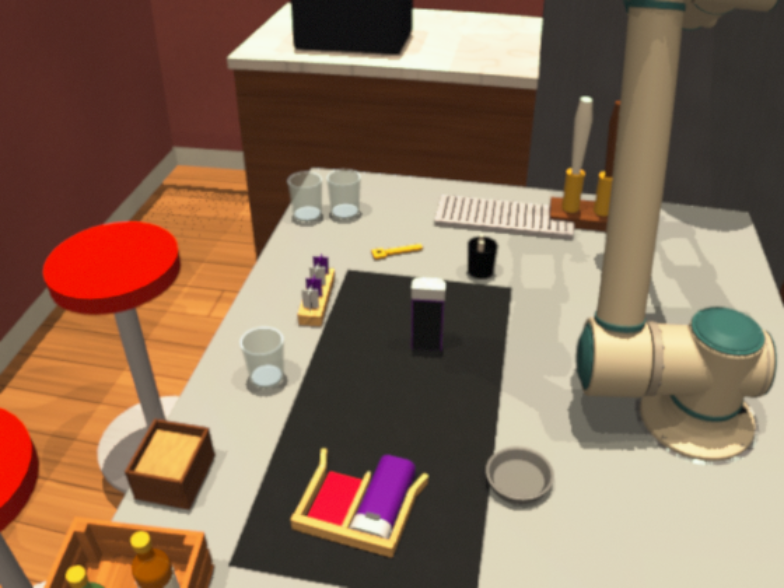

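The top view (784 px wide) shows +x up and +y left. The red mat is at about (184,278), and the packed case beside it at (183,322) has its silver end to the left. The dock opens to the right (-y). The loose case's cap is at (427,315), and the side view shows its black back facing +y, towards the dock, so it has to tip towards +y.

Run:
```python
from h import *
from scipy.spatial.transform import Rotation as R
d=grab('top');im=d['image'];P=cloud(d);hsv=cv2.cvtColor(im,cv2.COLOR_BGR2HSV)
H,S,V=[hsv[...,i].astype(int) for i in range(3)]
reg=np.zeros(H.shape,bool);reg[150:300,70:390]=1
def comp(m,name,plane):
    n,l,st,c=cv2.connectedComponentsWithStats((m&reg).astype(np.uint8))
    for i in range(1,n):
        if st[i,4]<80: continue
        cn=max(cv2.findContours((l==i).astype(np.uint8),0,2)[0],key=cv2.contourArea)[:,0]
        w=onplane(d,cn,plane)[:,:2]
        rc=cv2.minAreaRect((w*1000).astype(np.float32))
        z=P[l==i][:,2]
        print(name,st[i],'rect mm',np.round(rc[0],1),np.round(rc[1],1),round(rc[2],1),'z',np.nanpercentile(z,[5,50,95]).round(3)); print(np.round(cv2.boxPoints(rc)).tolist())
comp((S>180)&((H<8)|(H>172))&(V>120),'mat',0)
comp((S<60)&(V>150),'cap',.15)
comp((S>100)&(H>130)&(H<165),'purple',.034)
# standing case points
m=(P[...,2]>.03)&reg&(P[...,1]<-0.0); 
for z0,z1 in((.142,.16),(.03,.14)):
    q=P[m&(P[...,2]>z0)&(P[...,2]<z1)]; print(len(q),np.percentile(q,[1,50,99],axis=0).round(3).tolist())
q=P[m&(P[...,2]>.142)];rc=cv2.minAreaRect((q[:,:2]*1000).astype(np.float32));print(rc)
s=get_state();print(R.from_quat(s['ee_rot'],scalar_first=True).as_matrix().round(3))
# side view: black back face lowest/edges
e=grab('side');Q=cloud(e);m=(Q[...,2]>.02)&(Q[...,2]<.15)&(abs(Q[...,0]-rc[0][0]/1e3)<.06)&(abs(Q[...,1]-rc[0][1]/1e3)<.06)
q=Q[m];f=q[(q[:,2]<.14)];print(np.percentile(f,[1,50,99],axis=0).round(3).tolist())
c=np.polyfit(f[:,0],f[:,1],1);print('back face y=a x+b',c,'yaw deg',np.degrees(np.arctan(c[0])), 'resid',np.std(f[:,1]-np.polyval(c,f[:,0])))
```

```text
mat [ 107  184   49   29 1123] rect mm [606.  296.3] [112.7  61.6] 82.7 z [-0.003  0.     0.004]
[[568.0, 244.0], [629.0, 236.0], [644.0, 348.0], [583.0, 356.0]]
cap [ 70 150   8  92 361] rect mm [583.7 372.6] [197.3  16.3] 5.1 z [-0.005 -0.001  0.002]
[[485.0, 372.0], [486.0, 356.0], [683.0, 373.0], [681.0, 389.0]]
cap [295 210  20  31 542] rect mm [ 518.8 -112.1] [38.  60.6] 89.8 z [0.14  0.15  0.152]
[[488.0, -131.0], [549.0, -131.0], [549.0, -93.0], [489.0, -93.0]]
cap [ 97 214  14  25 234] rect mm [517.6 302.1] [23.1 51. ] 82.8 z [0.026 0.033 0.036]
[[491.0, 294.0], [541.0, 287.0], [544.0, 310.0], [494.0, 317.0]]
purple [ 108  214   57   33 1443] rect mm [523.  269.6] [132.2  61.8] 82.7 z [0.007 0.031 0.036]
[[484.0, 208.0], [545.0, 200.0], [562.0, 331.0], [501.0, 339.0]]
513 [[0.488, -0.131, 0.145], [0.519, -0.113, 0.15], [0.549, -0.095, 0.154]]
111 [[0.488, -0.128, 0.032], [0.491, -0.102, 0.09], [0.543, -0.094, 0.139]]
((519.245361328125, -113.35894775390625), (61.36994934082031, 35.29902648925781), 5.686373710632324)
[[-0.     0.972  0.234]
 [ 0.001  0.234 -0.972]
 [-1.     0.    -0.001]]
[[0.49, -0.101, 0.022], [0.52, -0.093, 0.082], [0.549, -0.087, 0.139]]
back face y=a x+b [ 0.08710068 -0.13870403] yaw deg 4.977938097791777 resid 0.002435598415757363
```

```bash
cat >> h.py <<'E'
from scipy.spatial.transform import Rotation as R, Slerp
def pose():
    s=get_state(); return s['position'],R.from_quat(s['ee_rot'],scalar_first=True),s
def tool(tau,yaw):  # tau>0: fingers lean to heading yaw+90; jaws along heading yaw
    c,s=np.cos(yaw),np.sin(yaw); n=np.array([-s,c,0]); tz=np.array([c,s,0.])
    tx=n*np.sin(tau)+np.array([0,0,-np.cos(tau)]); return R.from_matrix(np.c_[tx,np.cross(tz,tx),tz])
def rows(Ps,Rs):
    out=[]
    for a,b,A,B in zip(Ps[:-1],Ps[1:],Rs[:-1],Rs[1:]):
        out.append((np.round(A.inv().apply(b-a)/.12,3).tolist(),np.round((A.inv()*B).as_rotvec()/(np.pi/2),3).tolist()))
    for i,o in enumerate(out): print(i,*o)
def line(p1,R1,n):
    p,r,_=pose(); t=np.linspace(0,1,n+1); 
    rows([p+(p1-p)*k for k in t],[r*R.from_rotvec((r.inv()*R1).as_rotvec()*k) for k in t])
E
python3 - <<'E'
from h import *
r=tool(np.radians(30),np.radians(5));tx=r.as_matrix()[:,0];G=np.array([.5185,-.106,.108])
print(G+.019*tx,tx); line(G-.111*tx,r,16)
E
```

```text
[ 0.51767202 -0.09653615  0.09154552] [-0.04357787  0.49809735 -0.8660254 ]
0 [0.014, 0.245, -0.154] [-0.055, 0.015, 0.017]
1 [0.024, 0.257, -0.132] [-0.055, 0.015, 0.017]
2 [0.034, 0.267, -0.108] [-0.055, 0.015, 0.017]
3 [0.044, 0.274, -0.084] [-0.055, 0.015, 0.017]
4 [0.053, 0.279, -0.059] [-0.055, 0.015, 0.017]
5 [0.061, 0.282, -0.033] [-0.055, 0.015, 0.017]
6 [0.069, 0.282, -0.007] [-0.055, 0.015, 0.017]
7 [0.077, 0.279, 0.019] [-0.055, 0.015, 0.017]
8 [0.083, 0.274, 0.045] [-0.055, 0.015, 0.017]
9 [0.089, 0.267, 0.07] [-0.055, 0.015, 0.017]
10 [0.094, 0.257, 0.095] [-0.055, 0.015, 0.017]
11 [0.099, 0.245, 0.119] [-0.055, 0.015, 0.017]
12 [0.102, 0.231, 0.142] [-0.055, 0.015, 0.017]
13 [0.105, 0.215, 0.164] [-0.055, 0.015, 0.017]
14 [0.106, 0.197, 0.184] [-0.055, 0.015, 0.017]
15 [0.107, 0.178, 0.203] [-0.055, 0.015, 0.017]
```

arm_command([
  {"dp": [0.01, 0.245, -0.15], "angular": [-0.055, 0.015, 0.017], "gripper": 85},
  {"dp": [0.02, 0.257, -0.13], "angular": [-0.055, 0.015, 0.017], "gripper": 85},
  {"dp": [0.03, 0.267, -0.11], "angular": [-0.055, 0.015, 0.017], "gripper": 85},
  {"dp": [0.04, 0.274, -0.084], "angular": [-0.055, 0.015, 0.017], "gripper": 85},
  {"dp": [0.05, 0.279, -0.06], "angular": [-0.055, 0.015, 0.017], "gripper": 85},
  {"dp": [0.06, 0.282, -0.033], "angular": [-0.055, 0.015, 0.017], "gripper": 85},
  {"dp": [0.07, 0.282, -0.007], "angular": [-0.055, 0.015, 0.017], "gripper": 85},
  {"dp": [0.077, 0.279, 0.019], "angular": [-0.055, 0.015, 0.017], "gripper": 85},
], grip_force=30)

```text
clock: 1.2
position: [0.3312, -0.354, 0.219]
ee_rot: [0.66, 0.315, 0.672, -0.112]
contact_force: [0.7, 1.0, 1.3]
width: 0.0851
```

Run:
```python
from h import *
r=tool(np.radians(30),np.radians(5));tx=r.as_matrix()[:,0];G=np.array([.5185,-.106,.108])
p,q,s=pose();print(p,s['qpos'].round(3)); line(G-.111*tx,r,10)
```

```text
[ 0.33115653 -0.35402518  0.21902174] [-1.107  0.252  1.609  0.189  1.503 -0.52 ]
0 [0.068, 0.213, 0.041] [-0.043, 0.011, 0.013]
1 [0.071, 0.208, 0.057] [-0.043, 0.011, 0.013]
2 [0.074, 0.202, 0.072] [-0.043, 0.011, 0.013]
3 [0.077, 0.195, 0.087] [-0.043, 0.011, 0.013]
4 [0.079, 0.187, 0.101] [-0.043, 0.011, 0.013]
5 [0.081, 0.178, 0.115] [-0.043, 0.011, 0.013]
6 [0.083, 0.168, 0.128] [-0.043, 0.011, 0.013]
7 [0.083, 0.158, 0.141] [-0.043, 0.011, 0.013]
8 [0.084, 0.146, 0.152] [-0.043, 0.011, 0.013]
9 [0.084, 0.133, 0.163] [-0.043, 0.011, 0.013]
```

arm_command([
  {"dp": [0.08, 0.26, 0.055], "angular": [-0.054, 0.014, 0.016], "gripper": 85},
  {"dp": [0.085, 0.255, 0.08], "angular": [-0.054, 0.014, 0.016], "gripper": 85},
  {"dp": [0.09, 0.245, 0.1], "angular": [-0.054, 0.014, 0.016], "gripper": 85},
  {"dp": [0.1, 0.235, 0.12], "angular": [-0.054, 0.014, 0.016], "gripper": 85},
  {"dp": [0.1, 0.22, 0.135], "angular": [-0.054, 0.014, 0.016], "gripper": 85},
  {"dp": [0.1, 0.205, 0.155], "angular": [-0.054, 0.014, 0.016], "gripper": 85},
  {"dp": [0.1, 0.19, 0.175], "angular": [-0.054, 0.014, 0.016], "gripper": 85},
  {"dp": [0.1, 0.17, 0.195], "angular": [-0.054, 0.014, 0.016], "gripper": 85},
])

```text
clock: 2.2
position: [0.5225, -0.1569, 0.2047]
ee_rot: [0.673, 0.145, 0.691, 0.22]
contact_force: [0.0, -0.2, 0.3]
width: 0.085
```

Run:
```python
from h import *
r=tool(np.radians(30),np.radians(5));tx=r.as_matrix()[:,0];G=np.array([.5185,-.106,.108])
p,q,s=pose();print(p,s['qpos'].round(3)); line(G-.08*tx,r,4)
```

```text
[ 0.52253505 -0.15687895  0.20468946] [-0.667  0.416  1.481  0.367  1.622 -0.829]
0 [0.061, -0.009, 0.001] [0.003, -0.001, 0.0]
1 [0.061, -0.009, 0.001] [0.003, -0.001, 0.0]
2 [0.061, -0.009, 0.001] [0.003, -0.001, 0.0]
3 [0.061, -0.009, 0.001] [0.003, -0.001, 0.0]
```

arm_command([
  {"dp": [0.135, -0.005, 0], "angular": [0.002, 0, 0], "gripper": 85},
  {"dp": [0.135, -0.005, 0], "angular": [0.002, 0, 0], "gripper": 85},
  {"dp": [0.135, -0.005, 0], "angular": [0.002, 0, 0], "gripper": 85},
  {"dp": [0.135, -0.005, 0], "angular": [0.002, 0, 0], "gripper": 85},
  {"dp": [0.135, -0.005, 0], "angular": [0.002, 0, 0], "gripper": 85},
  {"dp": [0.135, -0.005, 0], "angular": [0, 0, 0], "gripper": 85},
  {"dp": [0.13, 0, 0], "angular": [0, 0, 0], "gripper": 85},
  {"dp": [0.13, 0, 0], "angular": [0, 0, 0], "gripper": 85},
])

```text
clock: 3.2
position: [0.5118, -0.0953, 0.0843]
ee_rot: [0.671, 0.152, 0.695, 0.211]
contact_force: [8.2, -6.2, 67.9]
width: 0.0849
```

Run:
```python
from h import *
r=tool(np.radians(30),np.radians(5));tx=r.as_matrix()[:,0];G=np.array([.5185,-.106,.108])
p,q,s=pose();print(p,p-G-.019*tx,s['contact_force']); line(G+.019*tx,r,1)
a=grab('top');b=grab('side')
cv2.imwrite('pics/v1.png',np.hstack([cv2.resize(a['image'][140:300,220:380],(400,400)),cv2.resize(b['image'][130:290,220:380],(400,400))]))
```

```text
[ 0.51179895 -0.09532313  0.08429998] [-0.00587307  0.00121302 -0.00724554] [ 8.15553881 -6.1529824  67.92262126]
0 [-0.06, 0.018, 0.047] [-0.002, -0.007, 0.002]
```

View pics/v1.png

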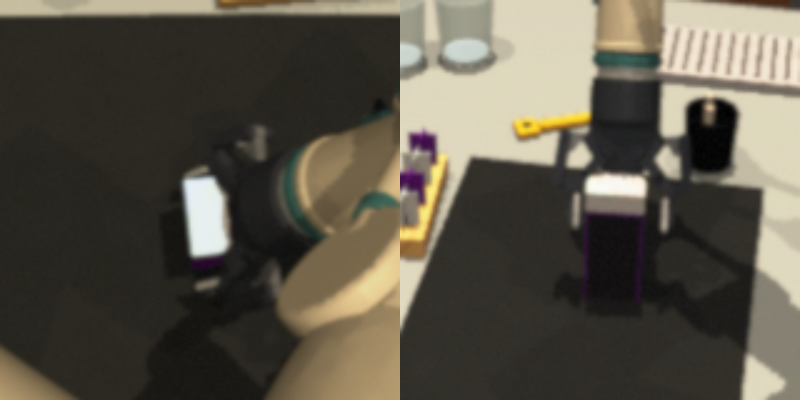

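The crops show the case between the fingers with the palm touching the cap edge, and the force reads 68 N because the move overshot. I'll back off straight away, then grip.

arm_command([
  {"dp": [-0.08, 0.01, 0.02], "angular": [0, -0.003, 0], "gripper": 85},
  {"dp": [-0.06, 0.01, 0.02], "angular": [0, -0.003, 0], "gripper": 85},
  {"dp": [0, 0, 0], "angular": [0, 0, 0], "gripper": 85},
  {"dp": [0, 0, 0], "angular": [0, 0, 0], "gripper": 58},
  {"dp": [0, 0, 0], "angular": [0, 0, 0], "gripper": 55},
  {"dp": [0, 0, 0], "angular": [0, 0, 0], "gripper": 55},
  {"dp": [0, 0, 0], "angular": [0, 0, 0], "gripper": 55},
  {"dp": [0, 0, 0], "angular": [0, 0, 0], "gripper": 55},
], grip_force=30)

```text
clock: 4.3
position: [0.5177, -0.1015, 0.1007]
ee_rot: [0.674, 0.152, 0.691, 0.21]
contact_force: [0.2, 0.1, 0.5]
width: 0.0594
```

Run:
```python
from h import *
p,q,s=pose();M=q.as_matrix();print(p,M.round(3),s['contact_force'],s['width'],s['qpos'].round(3),'grasp',p-.019*M[:,0])
a=grab('top');P=cloud(a);hsv=cv2.cvtColor(a['image'],cv2.COLOR_BGR2HSV)
m=(hsv[...,1]<60)&(hsv[...,2]>150)&(P[...,2]>.13)&(P[...,2]<.17)
m[:, :280]=0;m[:,320:]=0
cn=max(cv2.findContours(m.astype(np.uint8),0,2)[0],key=cv2.contourArea)[:,0]
print(cv2.minAreaRect((onplane(a,cn,.15)[:,:2]*1000).astype(np.float32)))
```

```text
[ 0.51765783 -0.10148583  0.10066155] [[-0.044 -0.073  0.996]
 [ 0.494  0.865  0.085]
 [-0.868  0.496 -0.002]] [0.2315463  0.11187589 0.47694553] 0.059439664178208305 [-0.601  0.464  1.692  0.403  1.353 -0.847] grasp [ 0.51849496 -0.11087395  0.1171589 ]
((517.3967895507812, -112.70663452148438), (64.03035736083984, 33.25198745727539), 5.271204471588135)
```

```bash
cat > arc.py <<'E'
from h import *
import sys
th1=np.radians(float(sys.argv[1]));n=int(sys.argv[2])
# nominal grasp frame at th=0 (as measured), pivot
P0=np.array([.51766,-.10149,.10066]);R0=R.from_quat([.674,.152,.691,.21],scalar_first=True)
tz=np.array([.996,.085,0]);tz/=np.linalg.norm(tz);piv=np.array([.516,-.095,0])
def tgt(th):
    Q=R.from_rotvec(-tz*th); return piv+Q.apply(P0-piv)+np.array([0,0,.003*min(1,th/.2)]),Q*R0
p,q,s=pose();th0=-(q*R0.inv()).as_rotvec()@tz
e,_=tgt(th0);print('theta',np.degrees(th0),'pos err',p-e,'F',s['contact_force'],s['moment'],'w',s['width'],'q',s['qpos'].round(2))
T=[tgt(t) for t in np.linspace(th0,th1,n+1)];rows([p]+[t[0] for t in T[1:]],[q]+[t[1] for t in T[1:]])
E
python3 arc.py 32 8
```

```text
theta -0.029847910790196178 pos err [1.39061427e-05 5.49966199e-05 3.82341064e-05] F [ 0.89523227 -1.04996522  1.35351026] [-0.17658551 -0.02909058 -0.00171418] w 0.0596147497356966 q [-0.6   0.46  1.69  0.4   1.35 -0.85]
0 [0.02, 0.056, -0.0] [-0.0, 0.0, -0.044]
1 [0.02, 0.056, -0.0] [0.0, -0.0, -0.044]
2 [0.02, 0.055, 0.0] [0.0, -0.0, -0.044]
3 [0.028, 0.052, 0.0] [0.0, -0.0, -0.044]
4 [0.028, 0.052, 0.0] [0.0, -0.0, -0.044]
5 [0.028, 0.052, 0.0] [0.0, -0.0, -0.044]
6 [0.028, 0.052, 0.0] [0.0, -0.0, -0.044]
7 [0.028, 0.052, 0.0] [0.0, -0.0, -0.044]
```

arm_command([
  {"dp": [0.02, 0.056, 0], "angular": [0, 0, -0.044], "gripper": 55},
  {"dp": [0.02, 0.056, 0], "angular": [0, 0, -0.044], "gripper": 55},
  {"dp": [0.02, 0.055, 0], "angular": [0, 0, -0.044], "gripper": 55},
  {"dp": [0.028, 0.052, 0], "angular": [0, 0, -0.044], "gripper": 55},
  {"dp": [0.028, 0.052, 0], "angular": [0, 0, -0.044], "gripper": 55},
  {"dp": [0.028, 0.052, 0], "angular": [0, 0, -0.044], "gripper": 55},
  {"dp": [0.028, 0.052, 0], "angular": [0, 0, -0.044], "gripper": 55},
  {"dp": [0.028, 0.052, 0], "angular": [0, 0, -0.044], "gripper": 55},
])

```text
clock: 5.35
position: [0.5103, -0.048, 0.0875]
ee_rot: [0.704, -0.048, 0.708, 0.011]
contact_force: [-0.2, -0.7, -1.8]
width: 0.0594
```

```bash
python3 arc.py 72 8
```

```text
theta 32.6496353422528 pos err [-0.00268925 -0.00164577 -0.00377373] F [-0.1717061  -0.72360039 -1.81804365] [-0.14410679  0.04474395 -0.02690351] w 0.05943009611454256 q [-0.19  0.31  1.85 -0.06  0.97 -0.24]
0 [0.002, 0.074, 0.023] [-0.0, -0.004, -0.055]
1 [0.034, 0.063, 0.0] [0.0, -0.0, -0.055]
2 [0.034, 0.063, 0.0] [0.0, -0.0, -0.055]
3 [0.034, 0.063, 0.0] [0.0, -0.0, -0.055]
4 [0.034, 0.063, 0.0] [0.0, -0.0, -0.055]
5 [0.034, 0.063, 0.0] [0.0, -0.0, -0.055]
6 [0.034, 0.063, 0.0] [0.0, -0.0, -0.055]
7 [0.034, 0.063, 0.0] [0.0, -0.0, -0.055]
```

arm_command([
  {"dp": [0.005, 0.072, 0.023], "angular": [0, -0.004, -0.055], "gripper": 55},
  {"dp": [0.03, 0.063, 0.003], "angular": [0, 0, -0.055], "gripper": 55},
  {"dp": [0.03, 0.063, 0.003], "angular": [0, 0, -0.055], "gripper": 55},
  {"dp": [0.03, 0.063, 0.003], "angular": [0, 0, -0.055], "gripper": 55},
  {"dp": [0.03, 0.063, 0.003], "angular": [0, 0, -0.055], "gripper": 55},
  {"dp": [0.03, 0.063, 0.003], "angular": [0, 0, -0.055], "gripper": 55},
  {"dp": [0.03, 0.063, 0.003], "angular": [0, 0, -0.055], "gripper": 55},
  {"dp": [0.03, 0.063, 0.003], "angular": [0, 0, -0.055], "gripper": 55},
])

```text
clock: 6.35
position: [0.5062, 0.0028, 0.0376]
ee_rot: [0.665, -0.289, 0.648, -0.234]
contact_force: [0.4, 0.2, -2.5]
width: 0.0597
```

```bash
python3 arc.py 81 4
python3 - <<'E'
from h import *
a=grab('top');b=grab('side')
cv2.imwrite('pics/v2.png',np.hstack([cv2.resize(a['image'][140:300,200:360],(400,400)),cv2.resize(b['image'][130:330,200:400],(400,400))]))
E
```

```text
theta 73.12200818526408 pos err [-0.00291621  0.00366038 -0.00093523] F [ 0.37069209  0.19842603 -2.50023953] [ 0.75783444  0.14075158 -0.02700512] w 0.05967965504374974 q [ 0.35  0.56  1.92 -0.84  1.1   0.83]
0 [0.03, -0.003, 0.022] [0.002, -0.003, -0.022]
1 [0.013, 0.026, 0.0] [0.0, -0.0, -0.022]
2 [0.013, 0.026, 0.0] [0.0, -0.0, -0.022]
3 [0.013, 0.026, 0.0] [0.0, -0.0, -0.022]
```

View pics/v2.png

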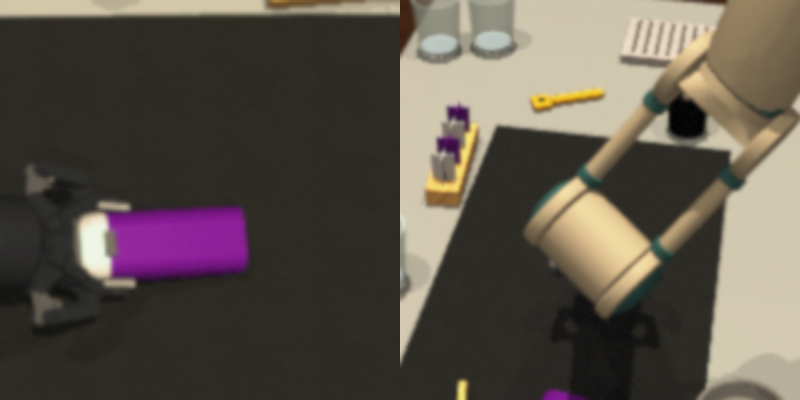

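The case is now tilted about 73°, held across the width with its purple front up and its foot at the right. I'll go to about 80°, release and retreat.

arm_command([
  {"dp": [0.02, 0.01, 0.02], "angular": [0, 0, -0.022], "gripper": 55},
  {"dp": [0.013, 0.026, 0.003], "angular": [0, 0, -0.022], "gripper": 55},
  {"dp": [0.01, 0.026, 0.003], "angular": [0, 0, -0.022], "gripper": 55},
  {"dp": [0.005, 0.02, 0.003], "angular": [0, 0, -0.015], "gripper": 55},
  {"dp": [0, 0, 0], "angular": [0, 0, 0], "gripper": 62},
  {"dp": [0, 0, 0], "angular": [0, 0, 0], "gripper": 75},
  {"dp": [0, 0, 0], "angular": [0, 0, 0], "gripper": 85},
  {"dp": [0, 0, 0], "angular": [0, 0, 0], "gripper": 85},
])

```text
clock: 7.45
position: [0.5099, 0.005, 0.0266]
ee_rot: [0.648, -0.332, 0.628, -0.277]
contact_force: [-0.4, 0.5, 0.1]
width: 0.0851
```

Run:
```python
from h import *
p,q,s=pose();print(p,q.as_matrix().round(3),s['contact_force'],s['width'],s['qpos'].round(2))
r=tool(0,np.radians(5));  # next: upright above foot part
line(np.array([.515,-.03,.15]),r,8)
```

```text
[0.50989061 0.0049856  0.02658668] [[ 0.059 -0.057  0.997]
 [-0.775  0.626  0.082]
 [-0.629 -0.777 -0.007]] [-0.40321353  0.48262996  0.08847311] 0.0850986659156079 [ 0.41  0.65  1.91 -0.92  1.18  0.96]
0 [-0.052, -0.123, 0.001] [-0.0, -0.001, 0.071]
1 [-0.066, -0.117, 0.001] [-0.0, -0.001, 0.071]
2 [-0.078, -0.108, 0.001] [-0.0, -0.001, 0.071]
3 [-0.09, -0.099, 0.002] [-0.0, -0.001, 0.071]
4 [-0.1, -0.089, 0.002] [-0.0, -0.001, 0.071]
5 [-0.109, -0.077, 0.002] [-0.0, -0.001, 0.071]
6 [-0.117, -0.064, 0.002] [-0.0, -0.001, 0.071]
7 [-0.124, -0.051, 0.002] [-0.0, -0.001, 0.071]
```

arm_command([
  {"dp": [-0.25, -0.02, 0], "angular": [0, 0, 0], "gripper": 85},
  {"dp": [-0.25, -0.05, 0], "angular": [0, 0, 0.02], "gripper": 85},
  {"dp": [-0.25, -0.1, 0], "angular": [0, 0, 0.08], "gripper": 85},
  {"dp": [-0.2, -0.15, 0], "angular": [0, 0, 0.1], "gripper": 85},
  {"dp": [-0.1, -0.1, 0], "angular": [0, 0, 0.1], "gripper": 85},
  {"dp": [0, -0.1, 0], "angular": [0, 0, 0.1], "gripper": 85},
  {"dp": [0, -0.1, 0], "angular": [0, 0, 0.1], "gripper": 85},
  {"dp": [0, -0.1, 0], "angular": [0, 0, 0.06], "gripper": 85},
])

```text
clock: 8.45
position: [0.5096, 0.0284, 0.1623]
ee_rot: [0.705, -0.028, 0.707, 0.036]
contact_force: [0.4, 0.0, -0.5]
width: 0.085
```

```bash
cat > loc.py <<'E'
from h import *
def loc(name):
    d=grab('side',name and name+'s.png');a=grab('top',name and name+'t.png')
    for nm,d in(('top',a),('side',d)):
        P=cloud(d);hsv=cv2.cvtColor(d['image'],cv2.COLOR_BGR2HSV)
        m=((hsv[...,1]>100)&(hsv[...,0]>130)&(hsv[...,0]<165)&(hsv[...,2]>40)&(P[...,2]<.06)&(P[...,0]<.72)&(P[...,0]>.4)).astype(np.uint8)
        n,l,st,c=cv2.connectedComponentsWithStats(m)
        for i in range(1,n):
            if st[i,4]<150: continue
            q=P[l==i];rc=cv2.minAreaRect((q[:,:2]*1000).astype(np.float32))
            print(nm,st[i].tolist(),'z',np.nanpercentile(q[:,2],[5,50,95]).round(3),np.round(rc[0],1),np.round(rc[1],1),round(rc[2],1),np.round(cv2.boxPoints(rc)).tolist())
    return a
if __name__=='__main__':
    import sys
    p,q,s=pose();print(p.round(4),s['contact_force'].round(1),q.as_matrix().round(2).tolist(),s['qpos'].round(2))
    a=loc(sys.argv[1]);cv2.imwrite('pics/'+sys.argv[1]+'.png',cv2.resize(a['image'][140:300,70:370],(780,416)))
E
python3 loc.py v3
```

```text
[0.5096 0.0284 0.1623] [ 0.4  0.  -0.5] [[-0.0, -0.09, 1.0], [0.01, 1.0, 0.09], [-1.0, 0.01, -0.0]] [-0.09  0.23  1.75  0.01  1.17 -0.18]
top [108, 214, 41, 31, 975] z [0.02  0.032 0.036] [529.2 291.8] [99.9 62.8] 82.6 [[492.0, 246.0], [554.0, 238.0], [567.0, 337.0], [505.0, 345.0]]
top [247, 221, 49, 32, 1271] z [0.008 0.032 0.036] [513.5 -39. ] [ 64.5 112.5] 5.5 [[476.0, 14.0], [487.0, -98.0], [551.0, -92.0], [540.0, 20.0]]
side [290, 241, 26, 35, 750] z [0.003 0.032 0.036] [516.3 -50.4] [ 64.1 177.3] 5.5 [[476.0, 35.0], [493.0, -142.0], [557.0, -136.0], [540.0, 41.0]]
side [255, 324, 42, 52, 1232] z [0.02  0.033 0.037] [527.8 261.1] [155.4  68.5] 83.8 [[485.0, 188.0], [553.0, 180.0], [570.0, 335.0], [502.0, 342.0]]
```

View pics/v3.png

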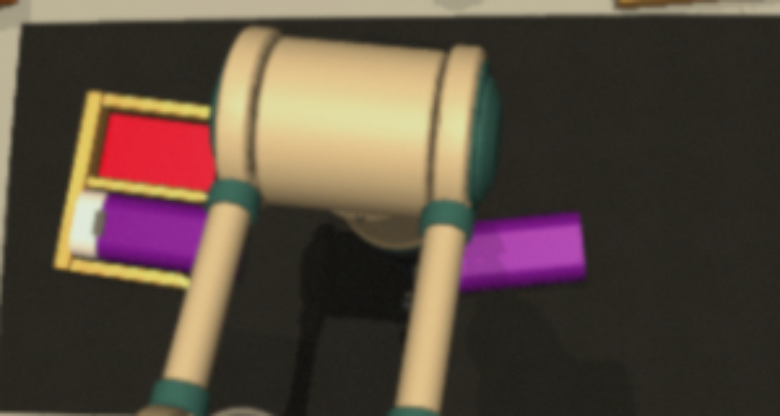

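Run:
```python
from h import *
line(np.array([.5166,-.070,.055]),tool(0,np.radians(5.3)),7)
```

```text
0 [0.126, -0.116, -0.001] [-0.001, -0.0, -0.001]
1 [0.126, -0.116, -0.001] [-0.001, -0.0, -0.001]
2 [0.126, -0.116, -0.002] [-0.001, -0.0, -0.001]
3 [0.126, -0.115, -0.002] [-0.001, -0.0, -0.001]
4 [0.127, -0.115, -0.002] [-0.001, -0.0, -0.001]
5 [0.127, -0.115, -0.002] [-0.001, -0.0, -0.001]
6 [0.127, -0.115, -0.002] [-0.001, -0.0, -0.001]
```

arm_command([
  {"dp": [0.12, -0.115, 0], "angular": [0, 0, 0], "gripper": 85},
  {"dp": [0.12, -0.115, 0], "angular": [0, 0, 0], "gripper": 85},
  {"dp": [0.12, -0.115, 0], "angular": [0, 0, 0], "gripper": 85},
  {"dp": [0.12, -0.115, 0], "angular": [0, 0, 0], "gripper": 85},
  {"dp": [0.12, -0.115, 0], "angular": [0, 0, 0], "gripper": 85},
  {"dp": [0.12, -0.115, 0], "angular": [0, 0, 0], "gripper": 85},
  {"dp": [0.12, -0.11, 0], "angular": [0, 0, 0], "gripper": 85},
  {"dp": [0.02, 0, 0], "angular": [0, 0, 0], "gripper": 85},
])

```text
clock: 9.55
position: [0.5156, -0.0726, 0.0478]
ee_rot: [0.703, -0.029, 0.71, 0.034]
contact_force: [0.4, -0.3, -0.3]
width: 0.0849
```

Run:
```python
from h import *
p,q,s=pose();print(p,q.as_matrix().round(3)[:,2])
line(np.array([.5166,-.070,.007]),tool(0,np.radians(5.3)),5)
```

```text
[ 0.5155802  -0.07258831  0.04779756] [ 0.996  0.09  -0.01 ]
0 [0.068, 0.004, 0.003] [-0.0, -0.001, -0.001]
1 [0.068, 0.004, 0.003] [-0.0, -0.001, -0.001]
2 [0.068, 0.004, 0.003] [-0.0, -0.001, -0.001]
3 [0.068, 0.004, 0.002] [-0.0, -0.001, -0.001]
4 [0.068, 0.004, 0.002] [-0.0, -0.001, -0.001]
```

arm_command([
  {"dp": [0.09, 0.005, 0.003], "angular": [0, -0.001, 0], "gripper": 85},
  {"dp": [0.09, 0.005, 0.003], "angular": [0, -0.001, 0], "gripper": 85},
  {"dp": [0.08, 0.005, 0.003], "angular": [0, -0.001, 0], "gripper": 85},
  {"dp": [0.04, 0.005, 0.003], "angular": [0, 0, 0], "gripper": 85},
  {"dp": [0, 0, 0], "angular": [0, 0, 0], "gripper": 60},
  {"dp": [0, 0, 0], "angular": [0, 0, 0], "gripper": 55},
  {"dp": [0, 0, 0], "angular": [0, 0, 0], "gripper": 55},
  {"dp": [0, 0, 0], "angular": [0, 0, 0], "gripper": 55},
])

```text
clock: 10.55
position: [0.517, -0.0685, 0.0103]
ee_rot: [0.705, -0.03, 0.708, 0.035]
contact_force: [0.4, 0.5, -1.3]
width: 0.0588
```

```bash
cat > mv.py <<'E'
from h import *
import sys
MO=np.array([.605,.296]);A=np.radians(82.6);u=np.array([np.cos(A),np.sin(A)]);v=np.array([-u[1],u[0]])
x,y,z,yaw,n=map(float,sys.argv[1:6])
p,q,s=pose();M=q.as_matrix();d=p[:2]-MO
print('mat frame',(d@u).round(4),(d@v).round(4),'z',p[2].round(4),'yaw',np.degrees(np.arctan2(M[1,2],M[0,2])).round(2),'F',s['contact_force'].round(1),'w',s['width'].round(4),'t',s['clock'],'q',s['qpos'].round(2))
line(np.r_[MO+u*x+v*y,z],tool(0,np.radians(yaw)),int(n))
E
python3 mv.py -.22 0 .0065 -7.4 8
```

```text
Traceback (most recent call last):
  File "mv.py", line 6, in <module>
    print('mat frame',(d@u).round(4),(d@v).round(4),'z',p[2].round(4),'yaw',np.degrees(np.arctan2(M[1,2],M[0,2])).round(2),'F',s['contact_force'].round(1),'w',s['width'].round(4),'t',s['clock'],'q',s['qpos'].round(2))
                                                                                                                                                               ^^^^^^^^^^^^^^^^
AttributeError: 'float' object has no attribute 'round'
```

```bash
sed -i "s/s\['width'\].round(4)/s['width']/" mv.py; python3 mv.py -.22 0 .0095 -7.4 8
```

```text
mat frame -0.3728 0.0404 z 0.0103 yaw 5.25 F [ 0.4  0.5 -1.3] w 0.058829195174547905 t 10.55 q [-0.27  0.42  1.92  0.01  0.81 -0.37]
0 [0.002, 0.146, 0.076] [0.018, -0.0, -0.001]
1 [0.002, 0.148, 0.072] [0.018, -0.0, -0.001]
2 [0.001, 0.15, 0.068] [0.018, -0.0, -0.001]
3 [0.001, 0.152, 0.064] [0.018, -0.0, -0.001]
4 [0.001, 0.154, 0.059] [0.018, -0.0, -0.001]
5 [0.001, 0.155, 0.055] [0.018, -0.0, -0.001]
6 [0.001, 0.157, 0.051] [0.018, -0.0, -0.001]
7 [0.001, 0.158, 0.046] [0.018, -0.0, -0.001]
```

arm_command([
  {"dp": [0, 0.146, 0.076], "angular": [0.018, 0, 0], "gripper": 55},
  {"dp": [0, 0.148, 0.072], "angular": [0.018, 0, 0], "gripper": 55},
  {"dp": [0, 0.15, 0.068], "angular": [0.018, 0, 0], "gripper": 55},
  {"dp": [0, 0.152, 0.064], "angular": [0.018, 0, 0], "gripper": 55},
  {"dp": [0, 0.154, 0.06], "angular": [0.018, 0, 0], "gripper": 55},
  {"dp": [0, 0.155, 0.055], "angular": [0.018, 0, 0], "gripper": 55},
  {"dp": [0, 0.157, 0.05], "angular": [0.018, 0, 0], "gripper": 55},
  {"dp": [0, 0.158, 0.046], "angular": [0.018, 0, 0], "gripper": 55},
])

```text
clock: 11.55
position: [0.5776, 0.0786, 0.0103]
ee_rot: [0.703, 0.052, 0.708, -0.05]
contact_force: [-1.1, -1.4, 0.0]
width: 0.0589
```

```bash
python3 mv.py -.17 0 .0095 -7.4 4; python3 loc.py v4
```

```text
mat frame -0.2191 -0.0009 z 0.0103 yaw -8.24 F [-1.1 -1.4  0. ] w 0.05893506726681496 t 11.55 q [0.01 0.49 1.78 0.01 0.88 0.15]
0 [0.002, 0.102, -0.003] [-0.002, -0.001, -0.001]
1 [0.002, 0.102, -0.003] [-0.002, -0.001, -0.001]
2 [0.002, 0.102, -0.003] [-0.002, -0.001, -0.001]
3 [0.002, 0.102, -0.002] [-0.002, -0.001, -0.001]
[0.5776 0.0786 0.0103] [-1.1 -1.4  0. ] [[-0.01, 0.14, 0.99], [0.0, 0.99, -0.14], [-1.0, 0.0, -0.01]] [0.01 0.49 1.78 0.01 0.88 0.15]
top [174, 192, 29, 27, 443] z [0.022 0.032 0.036] [582. 147.] [68.4 53.3] 81.3 [[550.0, 117.0], [603.0, 109.0], [613.0, 177.0], [561.0, 185.0]]
top [108, 214, 25, 27, 299] z [0.019 0.031 0.035] [535.  309.3] [63.4 58.1] 0.1 [[503.0, 338.0], [503.0, 280.0], [567.0, 280.0], [567.0, 338.0]]
side [247, 274, 36, 47, 919] z [0.007 0.033 0.037] [584.8 100.8] [160.5  70.5] 83.1 [[540.0, 25.0], [610.0, 17.0], [629.0, 176.0], [559.0, 185.0]]
side [255, 324, 42, 52, 1243] z [0.018 0.033 0.037] [526.6 260.8] [158.5  68.3] 85.8 [[487.0, 184.0], [555.0, 179.0], [566.0, 337.0], [498.0, 342.0]]
```

View pics/v4s.png

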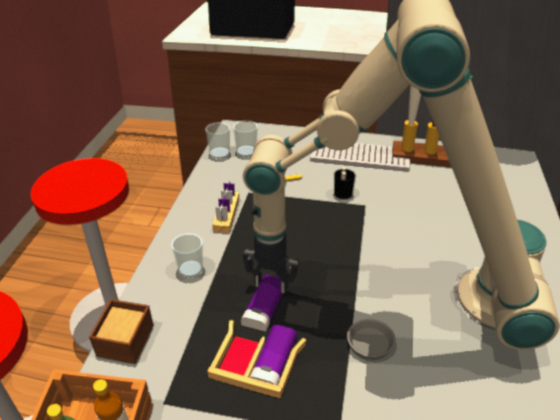

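The side view shows the case lying purple side up in line with the empty bay, with its silver end at (258,319) towards the dock at (240,350). I'll slide it straight in.

arm_command([
  {"dp": [0, 0.09, -0.003], "angular": [-0.002, 0, 0], "gripper": 55},
  {"dp": [0, 0.09, -0.003], "angular": [-0.002, 0, 0], "gripper": 55},
  {"dp": [0, 0.09, -0.003], "angular": [-0.002, 0, 0], "gripper": 55},
  {"dp": [0, 0.09, -0.003], "angular": [-0.002, 0, 0], "gripper": 55},
  {"dp": [0, 0.09, 0], "angular": [0, 0, 0], "gripper": 55},
  {"dp": [0, 0.09, 0], "angular": [0, 0, 0], "gripper": 55},
  {"dp": [0, 0.09, 0], "angular": [0, 0, 0], "gripper": 55},
  {"dp": [0, 0.09, 0], "angular": [0, 0, 0], "gripper": 55},
])

```text
clock: 12.65
position: [0.588, 0.1691, 0.0105]
ee_rot: [0.703, 0.047, 0.708, -0.044]
contact_force: [-0.4, -0.7, -1.9]
width: 0.0587
```

```bash
python3 mv.py -.095 0 .0095 -7.4 6; python3 loc.py v5
```

```text
mat frame -0.128 0.0005 z 0.0105 yaw -7.37 F [-0.4 -0.7 -1.9] w 0.05871338267618996 t 12.65 q [0.16 0.52 1.71 0.01 0.91 0.29]
0 [0.001, 0.046, 0.001] [0.0, -0.001, -0.0]
1 [0.001, 0.046, 0.001] [0.0, -0.001, -0.0]
2 [0.001, 0.046, 0.001] [0.0, -0.001, -0.0]
3 [0.001, 0.046, 0.001] [0.0, -0.001, -0.0]
4 [0.001, 0.046, 0.001] [0.0, -0.001, -0.0]
5 [0.001, 0.046, 0.001] [0.0, -0.001, -0.0]
[0.588  0.1691 0.0105] [-0.4 -0.7 -1.9] [[-0.01, 0.13, 0.99], [0.0, 0.99, -0.13], [-1.0, 0.0, -0.01]] [0.16 0.52 1.71 0.01 0.91 0.29]
top [180, 192, 14, 27, 248] z [0.003 0.031 0.036] [586.9 156.3] [19.2 65.4] 82.6 [[553.0, 151.0], [618.0, 143.0], [621.0, 162.0], [556.0, 170.0]]
top [136, 195, 14, 17, 159] z [0.026 0.032 0.036] [586.  256.3] [30.4 37.7] 82.4 [[565.0, 244.0], [603.0, 239.0], [607.0, 269.0], [569.0, 274.0]]
side [233, 299, 38, 46, 1025] z [0.019 0.033 0.037] [595.2 192.5] [154.4  70.6] 83.3 [[551.0, 120.0], [621.0, 112.0], [639.0, 265.0], [569.0, 273.0]]
side [255, 324, 42, 52, 1234] z [0.019 0.033 0.037] [529.1 260.3] [157.   68.6] 82.4 [[485.0, 187.0], [553.0, 178.0], [573.0, 334.0], [505.0, 343.0]]
```

View pics/v5.png

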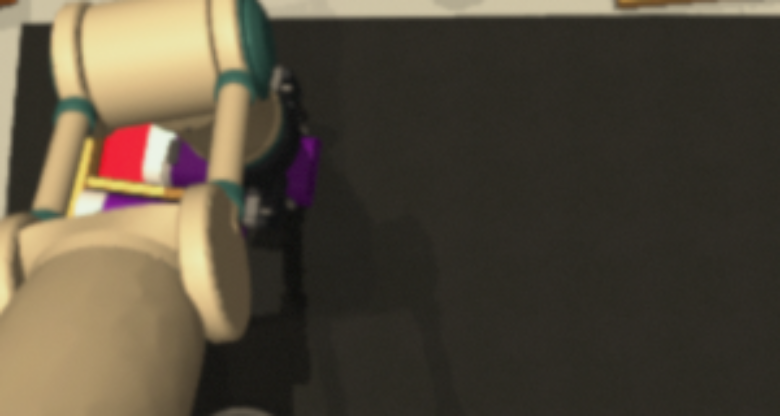

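The silver cap is inside the bay at (160,155), over the felt. I'll go another 20 mm, then release and rise.

arm_command([
  {"dp": [0, 0.06, 0], "angular": [0, 0, 0], "gripper": 55},
  {"dp": [0, 0.06, 0], "angular": [0, 0, 0], "gripper": 55},
  {"dp": [0, 0.05, 0], "angular": [0, 0, 0], "gripper": 55},
  {"dp": [0, 0, 0], "angular": [0, 0, 0], "gripper": 75},
  {"dp": [0, 0, 0], "angular": [0, 0, 0], "gripper": 80},
  {"dp": [0, 0, 0], "angular": [0, 0, 0], "gripper": 80},
  {"dp": [-0.2, 0, 0], "angular": [0, 0, 0], "gripper": 80},
  {"dp": [-0.25, -0.05, 0], "angular": [0, 0, 0], "gripper": 80},
])

```text
clock: 13.75
position: [0.589, 0.1846, 0.0637]
ee_rot: [0.701, 0.047, 0.71, -0.044]
contact_force: [0.4, 0.3, -0.1]
width: 0.0801
```

```bash
python3 mv.py -.195 0 .08 -7.4 8; python3 loc.py v6
```

```text
mat frame -0.1126 0.0016 z 0.0637 yaw -7.35 F [ 0.4  0.3 -0.1] w 0.08006775125455069 t 13.75 q [0.19 0.47 1.64 0.01 1.04 0.31]
0 [-0.017, -0.086, 0.001] [0.0, -0.001, -0.0]
1 [-0.017, -0.086, 0.001] [0.0, -0.001, -0.0]
2 [-0.017, -0.086, 0.001] [0.0, -0.001, -0.0]
3 [-0.017, -0.086, 0.001] [0.0, -0.001, -0.0]
4 [-0.017, -0.086, 0.001] [0.0, -0.001, -0.0]
5 [-0.017, -0.086, 0.002] [0.0, -0.001, -0.0]
6 [-0.017, -0.086, 0.002] [0.0, -0.001, -0.0]
7 [-0.017, -0.086, 0.002] [0.0, -0.001, -0.0]
[0.589  0.1846 0.0637] [ 0.4  0.3 -0.1] [[-0.01, 0.13, 0.99], [0.0, 0.99, -0.13], [-1.0, 0.0, -0.01]] [0.19 0.47 1.64 0.01 1.04 0.31]
top [166, 191, 19, 27, 383] z [0.006 0.031 0.036] [590.2 183.9] [32.2 65. ] 82.5 [[556.0, 172.0], [620.0, 164.0], [625.0, 196.0], [560.0, 204.0]]
top [146, 223, 18, 24, 288] z [0.008 0.032 0.035] [514.  229.7] [35.5 49. ] 86.0 [[488.0, 214.0], [537.0, 210.0], [540.0, 246.0], [491.0, 249.0]]
side [230, 306, 41, 47, 1124] z [0.018 0.033 0.037] [597.9 215. ] [157.1  70.8] 81.4 [[551.0, 143.0], [621.0, 132.0], [645.0, 287.0], [575.0, 298.0]]
side [255, 325, 42, 51, 1232] z [0.02  0.033 0.037] [527.8 260.5] [156.8  68.1] 83.6 [[485.0, 186.0], [553.0, 179.0], [570.0, 335.0], [503.0, 342.0]]
```

arm_command([
  {"dp": [-0.02, -0.1, 0], "angular": [0, 0, 0], "gripper": 80},
  {"dp": [-0.02, -0.1, 0], "angular": [0, 0, 0], "gripper": 80},
  {"dp": [-0.02, -0.1, 0], "angular": [0, 0, 0], "gripper": 40},
  {"dp": [-0.02, -0.1, 0.002], "angular": [0, 0, 0], "gripper": 0},
  {"dp": [-0.02, -0.1, 0.002], "angular": [0, 0, 0], "gripper": 0},
  {"dp": [0, -0.1, 0.002], "angular": [0, 0, 0], "gripper": 0},
  {"dp": [0, -0.1, 0.002], "angular": [0, 0, 0], "gripper": 0},
  {"dp": [0, 0, 0], "angular": [0, 0, 0], "gripper": 0},
])

```text
clock: 14.85
position: [0.5791, 0.0936, 0.0761]
ee_rot: [0.702, 0.048, 0.709, -0.045]
contact_force: [-0.3, 0.2, 0.2]
width: 0.0002
```

```bash
python3 mv.py -.19 0 .010 -7.4 6; python3 loc.py v7
```

```text
mat frame -0.204 -0.0004 z 0.0761 yaw -7.49 F [-0.3  0.2  0.2] w 0.00018139598354862562 t 14.85 q [0.04 0.42 1.7  0.01 1.03 0.17]
0 [0.092, 0.019, 0.0] [-0.0, -0.001, -0.0]
1 [0.092, 0.019, 0.0] [-0.0, -0.001, -0.0]
2 [0.092, 0.019, 0.0] [-0.0, -0.001, -0.0]
3 [0.092, 0.019, -0.0] [-0.0, -0.001, -0.0]
4 [0.092, 0.019, -0.0] [-0.0, -0.001, -0.0]
5 [0.092, 0.019, -0.0] [-0.0, -0.001, -0.0]
[0.5791 0.0936 0.0761] [-0.3  0.2  0.2] [[-0.01, 0.13, 0.99], [0.0, 0.99, -0.13], [-1.0, 0.0, -0.01]] [0.04 0.42 1.7  0.01 1.03 0.17]
top [130, 186, 52, 32, 1209] z [0.021 0.032 0.036] [595.8 228.5] [120.9  66. ] 83.1 [[556.0, 172.0], [621.0, 164.0], [636.0, 285.0], [570.0, 292.0]]
top [125, 216, 39, 22, 676] z [0.018 0.032 0.036] [530.  256.7] [92.6 52.8] 83.1 [[498.0, 214.0], [551.0, 208.0], [562.0, 300.0], [509.0, 306.0]]
side [230, 306, 41, 47, 1123] z [0.014 0.033 0.037] [598.  215.8] [155.1  70.4] 83.0 [[554.0, 143.0], [623.0, 135.0], [642.0, 288.0], [573.0, 297.0]]
side [255, 324, 42, 52, 1242] z [0.019 0.033 0.037] [529.2 260.2] [156.6  69. ] 82.0 [[484.0, 188.0], [552.0, 178.0], [574.0, 333.0], [506.0, 343.0]]
```

View pics/v7.png

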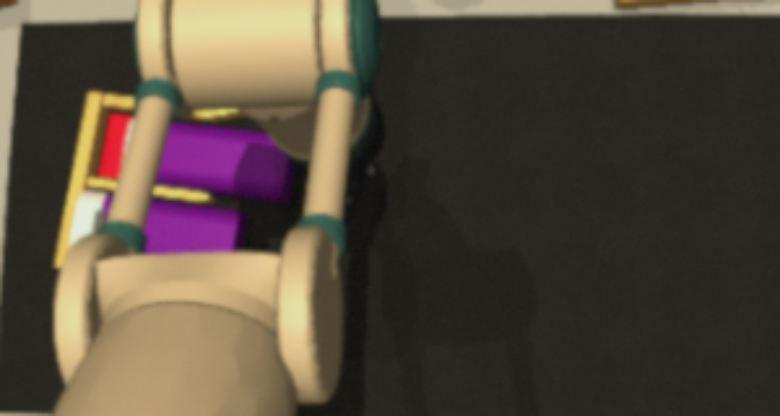

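The case is straight in the bay with its cap at about (125,140) and roughly 55 mm still to go. I'll lower the closed fingers behind its foot.

arm_command([
  {"dp": [0.1, 0, 0], "angular": [0, 0, 0], "gripper": 0},
  {"dp": [0.1, 0, 0], "angular": [0, 0, 0], "gripper": 0},
  {"dp": [0.1, 0, 0], "angular": [0, 0, 0], "gripper": 0},
  {"dp": [0.1, 0, 0], "angular": [0, 0, 0], "gripper": 0},
  {"dp": [0.06, 0, 0], "angular": [0, 0, 0], "gripper": 0},
  {"dp": [0.03, 0.1, 0], "angular": [0, 0, 0], "gripper": 0},
  {"dp": [0, 0.15, 0], "angular": [0, 0, 0], "gripper": 0},
  {"dp": [0, 0.1, 0], "angular": [0, 0, 0], "gripper": 0},
])

```text
clock: 15.95
position: [0.584, 0.1404, 0.0122]
ee_rot: [0.702, 0.048, 0.709, -0.044]
contact_force: [0.1, 0.2, -0.8]
width: -0.0002
```

```bash
python3 mv.py -.095 0 .010 -7.4 8
```

```text
mat frame -0.157 0.0007 z 0.0122 yaw -7.42 F [ 0.1  0.2 -0.8] w -0.00017710404630120184 t 15.95 q [0.12 0.51 1.73 0.01 0.91 0.24]
0 [0.003, 0.065, 0.001] [-0.0, -0.001, -0.0]
1 [0.003, 0.065, 0.001] [-0.0, -0.001, -0.0]
2 [0.003, 0.065, 0.001] [-0.0, -0.001, -0.0]
3 [0.002, 0.065, 0.001] [-0.0, -0.001, -0.0]
4 [0.002, 0.065, 0.001] [-0.0, -0.001, -0.0]
5 [0.002, 0.065, 0.001] [-0.0, -0.001, -0.0]
6 [0.002, 0.065, 0.001] [-0.0, -0.001, -0.0]
7 [0.002, 0.065, 0.001] [-0.0, -0.001, -0.0]
```

arm_command([
  {"dp": [0, 0.055, 0], "angular": [0, 0, 0], "gripper": 0},
  {"dp": [0, 0.055, 0], "angular": [0, 0, 0], "gripper": 0},
  {"dp": [0, 0.055, 0], "angular": [0, 0, 0], "gripper": 0},
  {"dp": [0, 0.05, 0], "angular": [0, 0, 0], "gripper": 0},
  {"dp": [0, 0.05, 0], "angular": [0, 0, 0], "gripper": 0},
  {"dp": [0, 0.05, 0], "angular": [0, 0, 0], "gripper": 0},
  {"dp": [0, 0.04, 0], "angular": [0, 0, 0], "gripper": 0},
  {"dp": [0, 0.03, 0], "angular": [0, 0, 0], "gripper": 0},
])

```text
clock: 16.95
position: [0.5903, 0.1891, 0.0131]
ee_rot: [0.702, 0.046, 0.709, -0.044]
contact_force: [-0.1, -1.8, 0.7]
width: -0.0
```

```bash
python3 mv.py -.09 0 .010 -7.4 8; python3 loc.py v8
```

```text
mat frame -0.1079 0.0008 z 0.0131 yaw -7.28 F [-0.1 -1.8  0.7] w -1.5571275156734264e-05 t 16.95 q [0.19 0.53 1.69 0.01 0.93 0.32]
0 [0.003, 0.019, 0.001] [0.0, -0.001, -0.0]
1 [0.003, 0.019, 0.001] [0.0, -0.001, -0.0]
2 [0.003, 0.019, 0.001] [0.0, -0.001, -0.0]
3 [0.003, 0.019, 0.001] [0.0, -0.001, -0.0]
4 [0.003, 0.019, 0.001] [0.0, -0.001, -0.0]
5 [0.003, 0.019, 0.001] [0.0, -0.001, -0.0]
6 [0.003, 0.019, 0.001] [0.0, -0.001, -0.0]
7 [0.003, 0.019, 0.001] [0.0, -0.001, -0.0]
[0.5903 0.1891 0.0131] [-0.1 -1.8  0.7] [[-0.01, 0.13, 0.99], [0.0, 0.99, -0.13], [-1.0, 0.0, -0.01]] [0.19 0.53 1.69 0.01 0.93 0.32]
top [115, 187, 23, 23, 361] z [0.028 0.033 0.036] [598.3 296. ] [53.2 49.5] 83.4 [[571.0, 272.0], [620.0, 267.0], [626.0, 320.0], [577.0, 325.0]]
top [151, 220, 13, 27, 226] z [0.004 0.031 0.036] [519.4 220.1] [60.8 24.3] 7.0 [[488.0, 229.0], [491.0, 204.0], [551.0, 212.0], [548.0, 236.0]]
side [224, 316, 43, 48, 1147] z [0.022 0.033 0.037] [603.2 248.9] [151.5  71.7] 81.8 [[557.0, 179.0], [628.0, 169.0], [649.0, 319.0], [578.0, 329.0]]
side [255, 325, 42, 51, 1234] z [0.019 0.033 0.037] [528.1 260.9] [158.1  68. ] 83.8 [[486.0, 186.0], [553.0, 179.0], [571.0, 336.0], [503.0, 343.0]]
```

arm_command([
  {"dp": [0, 0.025, 0], "angular": [0, 0, 0], "gripper": 0},
  {"dp": [0, 0.025, 0], "angular": [0, 0, 0], "gripper": 0},
  {"dp": [0, 0.025, 0], "angular": [0, 0, 0], "gripper": 0},
  {"dp": [0, 0.025, 0], "angular": [0, 0, 0], "gripper": 0},
  {"dp": [0, 0.025, 0], "angular": [0, 0, 0], "gripper": 0},
  {"dp": [0, 0.025, 0], "angular": [0, 0, 0], "gripper": 0},
  {"dp": [0, 0.025, 0], "angular": [0, 0, 0], "gripper": 0},
  {"dp": [0, 0.025, 0], "angular": [0, 0, 0], "gripper": 0},
])

```text
clock: 18.05
position: [0.5903, 0.193, 0.0135]
ee_rot: [0.7, 0.029, 0.712, -0.053]
contact_force: [-0.0, -8.7, 1.8]
width: 0.0002
```

```bash
python3 mv.py -.09 0 .010 -7.4 8|head -1; python3 loc.py v9
```

```text
mat frame -0.104 0.0013 z 0.0135 yaw -6.71 F [-0.  -8.7  1.8] w 0.000166493858129926 t 18.05 q [ 0.22  0.54  1.66 -0.03  0.96  0.36]
[0.5903 0.193  0.0135] [-0.  -8.7  1.8] [[-0.02, 0.12, 0.99], [-0.03, 0.99, -0.12], [-1.0, -0.03, -0.02]] [ 0.22  0.54  1.66 -0.03  0.96  0.36]
top [113, 187, 15, 21, 183] z [0.03  0.033 0.036] [600.4 311. ] [33.1 47.2] 83.0 [[575.0, 297.0], [622.0, 292.0], [626.0, 325.0], [579.0, 330.0]]
top [142, 218, 23, 29, 443] z [0.005 0.031 0.036] [521.8 240.7] [59.5 63.1] 83.1 [[487.0, 215.0], [550.0, 207.0], [557.0, 267.0], [494.0, 274.0]]
side [223, 317, 44, 49, 1145] z [0.023 0.033 0.037] [603.4 251. ] [155.1  71. ] 81.5 [[557.0, 180.0], [627.0, 169.0], [650.0, 322.0], [580.0, 333.0]]
side [255, 325, 42, 51, 1229] z [0.019 0.033 0.037] [527.6 262.4] [157.2  68.5] 84.6 [[486.0, 187.0], [554.0, 181.0], [569.0, 337.0], [501.0, 344.0]]
```

View pics/v9.png

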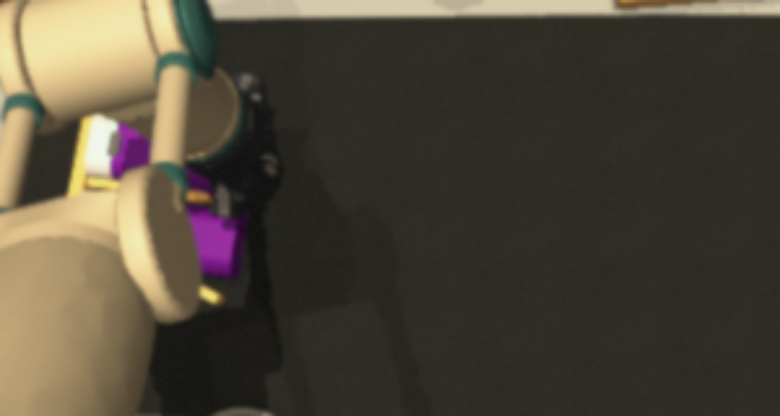

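The force has risen to 8.7 N with the cap apparently at the end board at (85,145). I'll back off, clear the view and check.

arm_command([
  {"dp": [0, -0.1, 0], "angular": [0, 0, 0], "gripper": 0},
  {"dp": [0, -0.2, 0], "angular": [0, 0, 0], "gripper": 0},
  {"dp": [-0.2, -0.2, 0], "angular": [0, 0, 0], "gripper": 0},
  {"dp": [-0.3, -0.3, 0], "angular": [0, 0, 0], "gripper": 0},
  {"dp": [-0.3, -0.4, 0], "angular": [0, 0, 0], "gripper": 0},
  {"dp": [-0.2, -0.4, 0], "angular": [0, 0, 0], "gripper": 0},
  {"dp": [0, -0.4, 0], "angular": [0, 0, 0], "gripper": 0},
  {"dp": [0, -0.2, 0], "angular": [0, 0, 0], "gripper": 0},
])

```text
clock: 19.15
position: [0.5598, -0.077, 0.1463]
ee_rot: [0.701, 0.03, 0.711, -0.053]
contact_force: [-1.1, 0.1, 0.0]
width: 0.0002
```

```bash
python3 loc.py v10
python3 - <<'E'
from h import *
a=grab('top');hsv=cv2.cvtColor(a['image'],cv2.COLOR_BGR2HSV)
m=((hsv[...,1]<60)&(hsv[...,2]>120)).astype(np.uint8);m[:,:90]=0;m[:,130:]=0;m[:178]=0;m[245:]=0
n,l,st,c=cv2.connectedComponentsWithStats(m)
for i in range(1,n):
    if st[i,4]<80: continue
    cn=max(cv2.findContours((l==i).astype(np.uint8),0,2)[0],key=cv2.contourArea)[:,0]
    rc=cv2.minAreaRect((onplane(a,cn,.033)[:,:2]*1000).astype(np.float32));print('cap',st[i],np.round(cv2.boxPoints(rc),0).tolist())
cv2.imwrite('pics/v10b.png',cv2.resize(a['image'][165:255,85:205],(800,600),interpolation=cv2.INTER_CUBIC))
E
```

```text
[ 0.5598 -0.077   0.1463] [-1.1  0.1  0. ] [[-0.02, 0.12, 0.99], [-0.03, 0.99, -0.12], [-1.0, -0.03, -0.01]] [-0.24  0.33  1.65 -0.04  1.17 -0.11]
top [113, 184, 58, 32, 1364] z [0.02  0.032 0.036] [600.  264.6] [127.5  65.4] 82.3 [[559.0, 206.0], [624.0, 197.0], [641.0, 323.0], [576.0, 332.0]]
top [108, 214, 57, 33, 1431] z [0.008 0.032 0.036] [527.  276.8] [132.6  64.1] 82.9 [[487.0, 215.0], [551.0, 207.0], [567.0, 339.0], [503.0, 347.0]]
side [223, 317, 44, 49, 1151] z [0.019 0.033 0.037] [602.4 250.4] [154.2  70.2] 82.4 [[557.0, 179.0], [627.0, 169.0], [647.0, 322.0], [578.0, 331.0]]
side [255, 324, 42, 52, 1238] z [0.019 0.033 0.037] [528.5 261.3] [156.7  69.4] 83.5 [[485.0, 187.0], [554.0, 180.0], [572.0, 335.0], [503.0, 343.0]]
cap [103 183  14  25 224] [[577.0, 330.0], [634.0, 323.0], [637.0, 349.0], [580.0, 356.0]]
cap [ 97 214  14  25 239] [[503.0, 340.0], [561.0, 333.0], [564.0, 359.0], [507.0, 366.0]]
```

View pics/v10b.png

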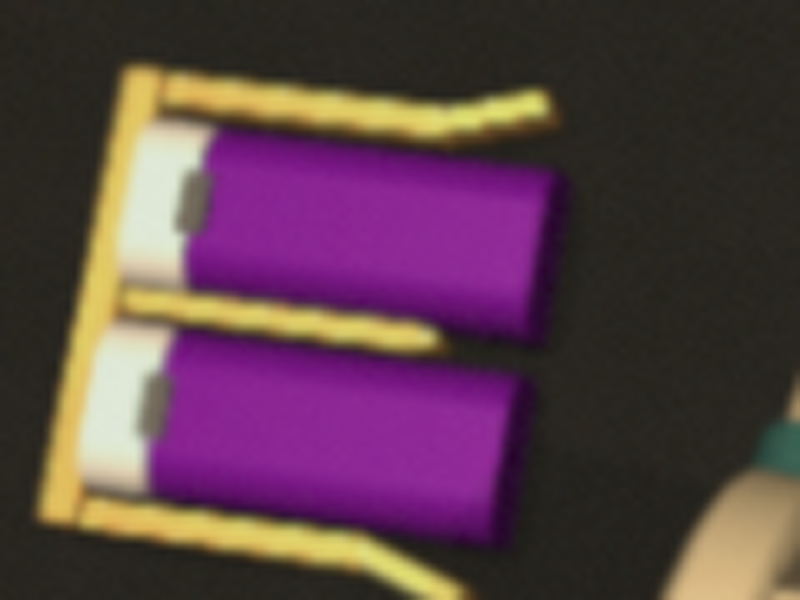

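The crop shows the case flat, purple side up, with its silver end against the end board at (125,205), level with the packed one at (90,405). Next is a quick check that nothing else moved, then hand-in.

Run:
```python
from h import *
a=cv2.imread('pics/top0.png');b=cv2.imread('pics/v10t.png')
for n,(x,y,w,h) in dict(packed=(90,208,80,44),tumbler=(215,85,42,50),stand=(300,108,85,40),tool=(410,155,45,60),cup=(402,246,48,42),ashtray=(135,290,60,60)).items():
    t=a[y:y+h,x:x+w];r=cv2.matchTemplate(b[y-8:y+h+8,x-8:x+w+8],t,cv2.TM_CCOEFF_NORMED);_,mx,_,l=cv2.minMaxLoc(r);print(n,'shift px',l[0]-8,l[1]-8,round(mx,3))
s=get_state();print(s['clock'],s['contact_force']);print(sign_off())
```

```text
packed shift px 0 0 0.96
tumbler shift px 0 0 0.681
stand shift px 0 0 0.783
tool shift px 0 0 0.996
cup shift px 0 0 1.0
ashtray shift px 0 0 0.687
19.3 [ 0.04859535 -0.32127659 -0.84044632]
the job is handed in; nothing more can be done
None
```

The case is home in the red-felt bay, flat on its black back with the silver end against the end board, and I handed the job in at 19.3 s. But an early overshoot may have broken the 40 N limit on the gripper's body, and sign-off gave no verdict.

**What I did:** I gripped the case across its width and tipped it about its foot edge to roughly 80°. I let it down onto its back, then slid it gripped most of the way into the bay. Closed fingers pushed it the rest, and the force at the end board read about 9 N.

**Last checks:**
- **Depth:** the silver end is level with the packed case's to within about 1 mm.
- **Sideways:** the case is parallel to the packed one, about 73–74 mm from it. The nominal spacing is 76 mm, and the allowance is 8 mm.
- **Other things:** the picture comparison showed no shift of the packed case or of anything else on the bar. The match scores for the tumbler, stand and ashtray were weaker (0.68–0.78), which may be changed shadows or arm overlap.
- **Robot:** it stood clear at the end, with a force reading near zero.

**What went wrong:** on the first approach I overshot by about 7 mm. The gripper's palm pressed on the silver cap, and the wrist force read 68 N at that moment. I backed off at once and the case had not moved. The reading was under the 120 N wrist limit, but it may count against the 40 N limit on the gripper's body.

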